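Light on, bird to the camera

TASK

We are photographing the ornaments. First turn the dial on the white light controller to the orange dot and let go of it, then pick the shorter of the two white birds (brass beak, dark wings) off the oak riser and hold it up in the air for the desk camera: upright, beak pointing straight at the lens, its body on the lens axis, level with the lens and 20 cm in front of the glass. Finish while holding it still there - do not put it down or let go - and leave the other two ornaments standing where they are.

Things in the scene. Friction and masses are not known exactly. Their poses are not given: they have to be found in the camera images.
- dial (a joint): Dial of the light controller, rad: 0 at its first mark, growing clockwise seen from above to a stop at 2.1. It clicks into steps at 0, 0.7, 1.4 and 2.1: black ticks on the controller's top mark 0, 0.7 and 2.1, the orange dot marks 1.4. Let go, it springs into the nearest step (about 0.03 N m to turn). Starts at 0 to 0.8.
- dial_grip (a point): On the dial's upright axis at grip height, 67 mm over the desk; turns with it. Black disc, radius 22 mm (top 23 mm below this point), with an upright bar 42 mm long (this x axis), 14 thick (y), top 7 mm above this point. A white line on its -x end points at the selected mark. In the middle of the controller, a fixed white box 110 x 110 x 30 mm.
- short_bird_centre (a point): Mid-body of the shorter white bird (brass beak, dark wings), 110 mm above the underside of its 60 mm foot, on a thin rod; 140 mm high, about 0.12 kg. z up, beak towards -x. Grip the wings from above: flat upright sides 38 mm apart (y), 22 mm high, from 21 mm before to 29 behind this point. Head 20 to 49 mm ahead, up to 30 mm above it; tail to 75 mm behind.
- short_bird_beak (a point): Tip of the shorter bird's brass beak: 64 mm ahead of the middle of its body (towards -x) and 15 mm above it.
- tall_bird_centre (a point): Middle of the body of the taller bird, all white with light grey wings, same shape but with its body 140 mm above its foot's underside, total height 170 mm. Loose, to be left alone.
- totem_centre (a point): Middle of the white ceramic totem, 140 mm high and 56 mm across. Loose, to be left alone. The three ornaments stand at about 160 mm spacing on the riser in any order.
- riser: Fixed oak board on the desk on which the three ornaments stand, 130 mm (x) by 460 mm (y), 18 mm high; origin at the middle of its underside.
- camera: Black desk camera on a mini tripod, fixed on the desk on the robot's left. Origin on the desk; it looks level towards its own -x. Its body is 110 mm wide, its top 290 mm high; the lens tube, 62 mm across with an orange ring, has its axis 240 mm above the desk.
- lens (a point): Middle of the camera's front glass, 240 mm above the desk; the camera looks along this point's -x.
- view_point (a point): The empty point in the air on the lens axis, 200 mm in front of the glass and 240 mm above the desk, where the middle of the short bird's body is to be held. Its +x axis points at the lens, z up.
Mind the look-alikes: they are no part of the job. What is shaped like the part that bears short_bird_centre but red or turquoise is not meant.

How it is judged:
On the way, in this order (a step that is already met when the one before it is completed fails the run):
1. the dial is clicked in at the orange dot and let go, while the short bird still stands on the riser (value of joint dial between 1.25 and 1.55 rad and contact force between the fingers and dial below 0.1 N and distance of short_bird_centre from where it was at the start of the episode below 0.03 m and contact force between short_bird and riser above 0.2 N), for 0.2 s.
2. the short bird is lifted clear of the riser in the fingers (height (world z) of short_bird_centre above 0.168 m and contact force between the fingers and short_bird above 1 N and contact force between short_bird and riser below 0.05 N), for 0.2 s.
At the end, for the whole second after the job is handed in: Dial at 1.25 to 1.55 rad; short bird still, held by the fingers alone, body within 30 mm of the view point, upright within 0.18 rad, beak to the lens within 0.21 rad; tall bird and totem upright within 30 mm of their starts (value of joint dial between 1.25 and 1.55 rad and distance between short_bird_centre and view_point below 0.03 m and angle between short_bird_centre's own z axis and vertical below 0.18 rad and angle between the x axis of short_bird_centre and the x axis of view_point, either way round below 0.21 rad and x of short_bird_beak in the frame of view_point above 0.02 m and contact force between the fingers and short_bird above 1 N and contact force between short_bird and riser below 0.05 N and contact force between short_bird and camera below 0.05 N and linear speed of short_bird below 0.03 m/s and angular speed of short_bird below 0.3 rad/s and distance of each of tall_bird_centre, totem_centre from where it was at the start of the episode below 0.03 m and angle between each of tall_bird_centre, totem_centre's own z axis and vertical below 0.2 rad); the arm keeps its last pose, push and grip.
It fails at once if the tall bird or the totem knocked over or pushed away (angle between any of tall_bird_centre, totem_centre's own z axis and vertical above 0.5 rad or distance of any of tall_bird_centre, totem_centre from where it was at the start of the episode above 0.05 m).
It fails at once if the short bird knocked over (angle between short_bird_centre's own z axis and vertical above 0.8 rad).
It also fails if it takes over 64 s, if anything falls off the work surface, if the arm or the gripper's body presses on something with over 40 N, if the wrist force passes 120 N, or if a joint passes its speed limit or range.

ROBOT

A 7-joint arm with a two-finger parallel gripper is mounted at the origin on the work surface. World frame = base frame: x ahead of the robot, y to its left, z up, the work surface at z = 0. Lengths are in m, angles in rad, forces in N, time in s.
With the tool pointing down it reaches from about 0.4 to 0.85 m from the base axis. Payload 4.4 kg.
Tool frame: the origin (TCP) lies midway between the tips of the shut fingers; the grasp point (between the pads) lies 19 mm behind it; z points along the fingers, y is the direction in which the jaws open and shut (so a half turn about z gives the same grasp; the last joint's range is limited). The gripper opens to 94 mm and grips with 3 to 60 N. Pads are 16 mm wide; open, the fingers measure 119 mm over their backs; the gripper's body (75 mm by 177 mm) begins 78 mm behind the grasp point.
Start: joints at [1.207, 0.628, 0.038, 1.517, -0.027, 0.996, -0.02], TCP at [0.191, -0.621, 0.205] pointing down, gripper open.
Joint ranges: [-3.06, 3.06], [-0.37, 2.12], [-1.25, 1.32], [0.18, 2.47], [-1.1, 4.24], [0.23, 1.98], [-2.94, 2.94]. Speed limits (rad/s): [2.57, 2.57, 3.14, 3.14, 3.14, 3.14, 3.14].

INTERFACE

Orientations are given as a unit quaternion [x, y, z, w].
In Python, from workcell import ctrl, eyes gives the robot as it stands. The module is installed in compiled form; this text tells all that it offers.
- The arm moves only by the tool send_rows, never from a script. Its argument "deltas" is a list of rows, each a list of 5 numbers: the shift along the world's x, y, z in cm, then the turn about the world's z in degrees, then the finger opening in cm, from 0 to 9.4. A call has 1 to 8 rows; each row shifts and turns the commanded pose from where the row before left it; what a row does not reach is not made up. A row lasts 1/12 s, in which the tool goes at most 41.7 mm and 7.16 degrees, less where a joint would pass 70% of its speed; a pose out of reach is approached as far as the arm can. A call is refused whole if a number of a shift passes 4.17 or a number of a turn 7.16, either way. A call with a gripper value outside its range is refused whole. The fingers move at their own pace and stop on an object; "newtons" is the grip in N (left out, the last holds). Time passes only in rows, so rows that do not move let the fingers close. It gives the time, the measured TCP pose, the force and the opening at its end, in the units of the state.
- ctrl.read_state(): the state, without advancing time (a new reading comes with each control period).
- eyes.capture(name): name is "side" or "top"; returns (picture, depth): 400x640x3 uint8, blue, green, red; 400x640 float32, m along the optical axis (not along the pixel's ray), 0 where there is no reading.
- eyes.get_calibration(name): a dict with "fx", "fy", "cx", "cy" (pixels), "T" (4x4, takes a point from camera to world coordinates). Camera axes: x right, y down, z forward; pixel columns grow to the right and rows downward; lengths in m; the calibration is good to about 2 mm. A picture is of the moment at which its call begins. get_calibration takes no time and is no camera call.
- ctrl.sign_off(): hands the job in, once; it reports no verdict.
Trained networks look in the newest picture that a camera, given by its name, has taken for a name from the list of things; names that differ only in an ending like _2 or _b are one class to them, and where a whole thing is asked for, a point or a joint stands for the part that bears it (a point fixed in the world has none). Each returns a list of dicts, best first, with "p" (0 to 1); they miss things now and then, are a little off and sometimes report something else, mostly with a low value. They report only what shows in the picture. A call takes as long as a camera call. They do not tell look-alikes from the thing itself.
- eyes.boxes_of(camera, thing): "at" ([x, y, z] in m, in world coordinates, good to about 4 mm: the middle of the surface that is visible of it).
- eyes.outline_of(camera, thing): "pixels" (400x640 bool, what is visible of it).
- eyes.spot_point(camera, thing): "at" ([x, y, z] in m, in world coordinates, good to about 4 mm: a listed point, or the origin of a listed thing).
The state is a dict: "time": time; "joint_pos": joint angles; "joint_vel": joint speeds; "effort": joint torques, N m; "ee_pos": TCP position; "orientation": TCP orientation; "ft_force": force on the tool from outside, world axes, zero at the start; "wrist_torque": the same for the moment, N m; "finger_gap": finger opening in m.
Only numpy, scipy, OpenCV 4.12 (cv2) and the standard library are available. Lean on these libraries where they do the work, as an engineer would, in place of code of your own. Each camera call takes 0.05 s, during which the arm holds its last target. There are 200 camera calls.

## Working session

There is one attempt and no reset: what is moved stays moved. The work goes in short steps, Python scripts to look and compute and a tool call to move; the robot and the scene stay as the last step left them, time stands still between calls to the robot, and variables do not carry over. Pictures are saved under pics/ and viewed, about 8 in all and at most 12, crops included, and the job is handed in when it is done.

Besides the shell and the picture viewer there is one more tool, called after "Call:" by a JSON object that holds its "op" and its "data". send_rows: Moves the arm, as the interface text tells. Its arguments: {"type":"object","properties":{"deltas":{"type":"array"},"newtons":{"type":"number"}},"required":["deltas"]}

```bash
mkdir -p pics; python3 - <<'E'
from workcell import ctrl, eyes
import cv2
for c in("top","side"):
    im,d=eyes.capture(c); cv2.imwrite(f"pics/{c}0.png",im)
    for t in("dial_grip","short_bird_centre","short_bird_beak","tall_bird_centre","totem_centre","lens","camera","riser","view_point"):
        try:
            for r in eyes.spot_point(c,t)[:3]: print(c,t,[round(float(v),3) for v in r["at"]],round(r["p"],2))
        except Exception as e: print(c,t,e)
s=ctrl.read_state();print(s)
E
```

```text
top dial_grip [0.467, 0.251, 0.064] 0.47
top short_bird_centre [0.49, -0.288, 0.13] 0.94
top short_bird_centre [0.696, 0.046, 0.11] 0.92
top short_bird_centre [0.678, -0.159, 0.109] 0.58
top short_bird_beak [0.636, -0.203, 0.128] 0.89
top short_bird_beak [0.75, 0.064, 0.127] 0.8
top short_bird_beak [0.468, -0.231, 0.14] 0.72
top tall_bird_centre [0.473, -0.148, 0.158] 0.67
top totem_centre [0.433, 0.022, 0.089] 0.56
top lens [0.502, 0.464, 0.239] 0.78
top camera [0.515, 0.514, 0.002] 0.76
top riser [0.475, -0.136, 0.0] 0.84
top riser [0.471, -0.146, 0.158] 0.7
side dial_grip [0.468, 0.248, 0.068] 0.77
side short_bird_centre [0.681, -0.162, 0.108] 0.96
side short_bird_centre [0.495, -0.286, 0.13] 0.74
side short_bird_centre [0.694, 0.05, 0.111] 0.66
side short_bird_beak [0.463, -0.23, 0.143] 0.81
side short_bird_beak [0.633, -0.208, 0.127] 0.8
side short_bird_beak [0.749, 0.067, 0.125] 0.76
side tall_bird_centre [0.472, -0.151, 0.158] 0.77
side totem_centre [0.439, 0.021, 0.089] 0.79
side lens [0.504, 0.468, 0.24] 0.94
side riser [0.476, -0.14, 0.001] 0.75
{'time': 1.0, 'joint_pos': array([ 1.20716674,  0.62839332,  0.03850651,  1.5173987 , -0.02701862,
        0.99630879, -0.02001022]), 'joint_vel': array([ 5.04997933e-04, -8.51365380e-04, -7.88828010e-04, -1.23346654e-03,
        2.21366072e-03, -2.02717107e-04,  2.42402465e-05]), 'effort': array([-2.91947063e-04, -5.49595141e+01,  1.14312898e+00, -1.86946285e+01,
       -5.23509225e-02,  1.57387223e-02,  5.20974061e-05]), 'ee_pos': array([ 0.19077226, -0.62138705,  0.20548329]), 'orientation': array([9.88936419e-01, 1.48340012e-01, 2.47506948e-05, 9.94668956e-07]), 'ft_force': array([-0.06288206,  0.27710492, -0.94491294]), 'wrist_torque': array([ 0.04224875, -0.00707217,  0.04721708]), 'finger_gap': 0.09397008182206221}
```

View pics/top0.png

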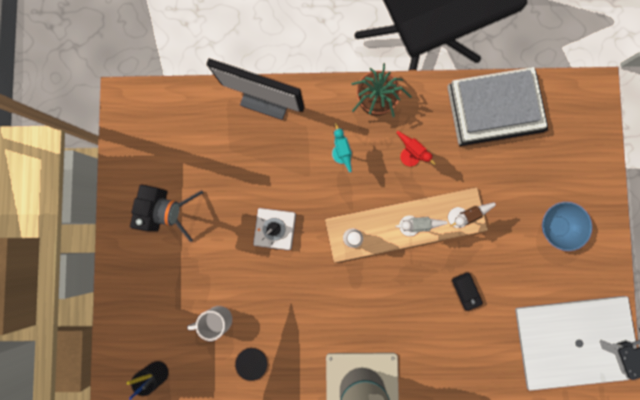

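View pics/side0.png

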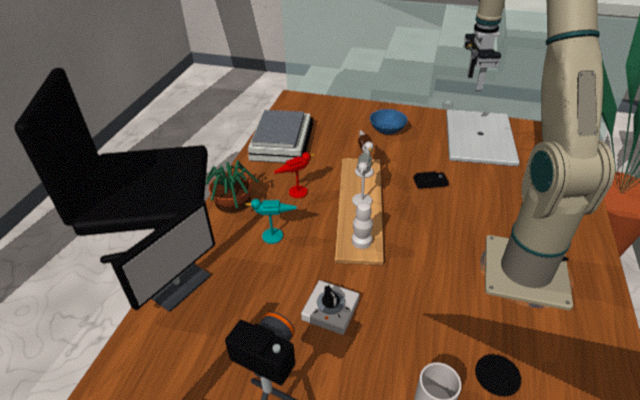

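```bash
cat > h.py <<'E'
from workcell import ctrl, eyes
import cv2, numpy as np
from scipy.spatial.transform import Rotation as R
def cloud(c,d):
    k=eyes.get_calibration(c); v,u=np.indices(d.shape)
    P=np.stack([(u-k["cx"])/k["fx"]*d,(v-k["cy"])/k["fy"]*d,d],-1)
    return P@k["T"][:3,:3].T+k["T"][:3,3]
def proj(c,p):
    k=eyes.get_calibration(c); q=np.linalg.inv(k["T"])@np.r_[p,1]
    return k["fx"]*q[0]/q[2]+k["cx"],k["fy"]*q[1]/q[2]+k["cy"]
def yaw(): # direction of tool y (jaw), deg
    m=R.from_quat(ctrl.read_state()["orientation"]).as_matrix(); return np.degrees(np.arctan2(m[1,1],m[0,1]))
E
python3 - <<'E'
from h import *
print("jaw yaw",yaw())
for c in("top","side"):
    u,v=map(int,proj(c,[.467,.25,.067])); print(c,u,v)
    if c=="top":
        im=cv2.imread("pics/top0.png"); cv2.imwrite("pics/dial0.png",cv2.resize(im[max(v-45,0):v+45,u-45:u+45],None,fx=6,fy=6,interpolation=cv2.INTER_CUBIC))
E
```

```text
jaw yaw -72.93851988348439
top 272 228
side 329 292
```

The top view (image up = +x, left = +y) shows the riser with the totem at (354,238), the tall bird at (413,225) and the short bird with dark wings at (468,215). The controller is at (274,228) and the camera lens at (172,210). The side view agrees. I need closer crops of the dial and the short bird.

```bash
python3 - <<'E'
from h import *
t=cv2.imread("pics/top0.png"); s=cv2.imread("pics/side0.png")
f=lambda im,u,v,r:cv2.resize(im[v-r:v+r,u-r:u+r],(290,290),interpolation=cv2.INTER_CUBIC)
a=np.vstack([np.hstack([f(t,272,228,28),f(t,465,215,40)]),np.hstack([f(s,331,303,35),f(s,365,150,40)])])
cv2.imwrite("pics/crops.png",a)
E
```

```text
(no output)
```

View pics/crops.png

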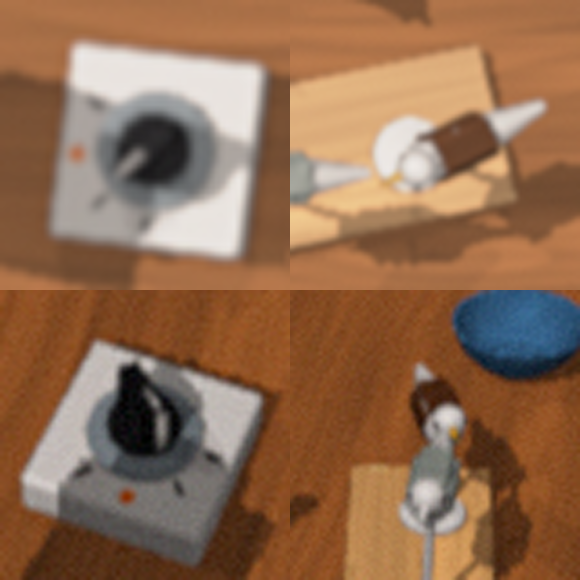

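The crops show the short bird's beak at (388,182) pointing left, towards the tall bird, at about 116° world yaw. The orange dot is at (78,153), left of the dial, and the white line points near the 0.7 tick at (98,200). So the dial needs about 40° clockwise. I'll move over now.

Call:
{"op": "send_rows", "data": {"deltas": [[2.8, 2.6, 1, 7], [2.8, 2.6, 1, 7]]}}

```text
invalid input at $.deltas[0]: expected 5 numbers
```

Call:
{"op": "send_rows", "data": {"deltas": [[2.8, 2.6, 1, 7, 9.4], [2.8, 2.6, 1, 7, 9.4], [2.8, 2.6, 1, 7, 9.4], [2.8, 2.6, 1, 7, 9.4], [2.8, 2.6, 1, 7, 9.4], [2.8, 2.6, 1, 7, 9.4], [2.8, 2.6, 1, 7, 9.4], [2.8, 2.6, 1, 7, 9.4]]}}

```text
time: 1.67
ee_pos: [0.4158, -0.412, 0.2863]
orientation: [0.802, 0.598, -0.0, 0.0]
ft_force: [0.8, -0.1, -0.1]
finger_gap: 0.0937
```

Call:
{"op": "send_rows", "data": {"deltas": [[2.8, 2.6, 0, 7, 9.4], [2.8, 2.6, 0, 7, 9.4], [2.8, 2.6, 0, 7, 9.4], [2.8, 2.6, 0, 7, 9.4], [0, 3.7, 0, 7, 9.4], [0, 3.7, 0, 7, 9.4], [0, 3.7, 0, 7, 9.4], [0, 3.7, 0, 7, 9.4]]}}

```text
time: 2.33
ee_pos: [0.5266, -0.1597, 0.2855]
orientation: [0.427, 0.904, -0.0, 0.0]
ft_force: [0.2, 0.0, 0.5]
finger_gap: 0.0943
```

```bash
python3 - <<'E'
from h import *
s=ctrl.read_state();print(s["ee_pos"],yaw())
D={c:eyes.capture(c) for c in("top","side")}
for c in D:
    im,d=D[c]; P=cloud(c,d)
    # dial: points of bar above z .05 near dial
    m=(np.hypot(P[...,0]-.467,P[...,1]-.25)<.03)&(P[...,2]>.052)&(P[...,2]<.08)&(d>0)
    q=P[m]; g=im[m].max(1); print(c,"bar n",len(q),"z",q[:,2].max() if len(q) else 0)
    if len(q)>8:
        rot=cv2.minAreaRect(q[:,:2].astype(np.float32)*1000); print(rot)
        print("bright mean",q[g>np.percentile(g,80)].mean(0),"dark mean",q[g<np.percentile(g,50)].mean(0))
    # camera: body points
    m=(np.abs(P[...,0]-.51)<.12)&(np.abs(P[...,1]-.5)<.09)&(P[...,2]>.15)&(P[...,2]<.31)&(d>0)
    q=P[m]; print("cam rect",cv2.minAreaRect(q[:,:2].astype(np.float32)*1000))
    b,g_,r=[im[...,i].astype(int) for i in range(3)]
    o=m&(r>b+50); q=P[o]; print("ring",len(q),q.mean(0) if len(q) else 0, cv2.minAreaRect(q[:,:2].astype(np.float32)*1000) if len(q)>5 else 0)
    for t in("lens","camera"):
        for r in eyes.spot_point(c,t)[:1]: print(c,t,np.round(r["at"],4),r["p"])
E
```

```text
[ 0.52655439 -0.15973414  0.28551316] 39.39738279458187
top bar n 84 z 0.07978888247023197
((468.6596374511719, 251.81967163085938), (14.895143508911133, 42.0561637878418), 45.424530029296875)
bright mean [0.46085681 0.25921973 0.07412736] dark mean [0.47312152 0.24633398 0.07216668]
cam rect ((514.978759765625, 510.67730712890625), (90.53683471679688, 109.69825744628906), 78.21488952636719)
ring 117 [0.51246066 0.47796621 0.26387094] ((533.2666625976562, 501.3526916503906), (110.73139953613281, 55.5528678894043), 45.503318786621094)
top lens [0.5032 0.4622 0.24  ] 0.58
top camera [0.5152 0.5139 0.0016] 0.56
side bar n 134 z 0.07487898373799073
((464.46551513671875, 253.4505615234375), (15.085290908813477, 42.79070281982422), 41.52714157104492)
bright mean [0.45616082 0.25954085 0.06691132] dark mean [0.46718738 0.25556284 0.06602108]
cam rect ((510.42132568359375, 512.0675048828125), (90.95384979248047, 110.3360595703125), 77.12252807617188)
ring 208 [0.49536736 0.48931145 0.25197966] ((510.95947265625, 511.48876953125), (89.93829345703125, 110.08399963378906), 77.84361267089844)
side lens [0.5068 0.4639 0.2431] 0.66
```

Measured values: the dial's axis is at (0.467, 0.2515) and its bar is at about 133°. The lens axis points 77.7° and the view point is about (0.461, 0.271, 0.24).

Call:
{"op": "send_rows", "data": {"deltas": [[-0.5, 3.7, 0, 3.5, 9.4], [-0.5, 3.7, 0, 0, 9.4], [-0.5, 3.7, 0, 0, 9.4], [-0.5, 3.7, 0, 0, 9.4], [-0.5, 3.7, 0, 0, 9.4], [-0.5, 3.7, 0, 0, 9.4], [-0.5, 3.7, 0, 0, 9.4], [-0.5, 3.7, 0, 0, 9.4]]}}

```text
time: 3.3
ee_pos: [0.4873, 0.1344, 0.2855]
orientation: [0.404, 0.915, -0.0, 0.0]
ft_force: [1.3, 0.2, -0.4]
finger_gap: 0.0945
```

Call:
{"op": "send_rows", "data": {"deltas": [[-0.5, 3.7, 0, 0, 9.4], [-0.5, 3.7, 0, 0, 9.4], [-0.5, 3.7, -1, 0, 9.4], [-0.5, 0.4, -3.5, 0, 9.4], [0, 0, -3.5, 0, 5], [0, 0, -3.5, 0, 5], [0, 0, -2, 0, 5], [0, 0, 0, 0, 5]]}}

```text
time: 3.97
ee_pos: [0.4653, 0.2461, 0.1462]
orientation: [0.404, 0.915, -0.004, -0.002]
ft_force: [-0.7, -0.1, -0.8]
finger_gap: 0.0709
```

Call:
{"op": "send_rows", "data": {"deltas": [[0.2, 0.5, -2, 0, 5], [0, 0, -2.5, 0, 5], [0, 0, -2.5, 0, 5], [0, 0, -1.5, 0, 5], [0, 0, -0.5, 0, 5], [0, 0, 0, 0, 5]]}}

```text
time: 4.47
ee_pos: [0.4696, 0.2539, 0.0604]
orientation: [0.403, 0.915, -0.0, 0.0]
ft_force: [0.2, 0.1, 0.4]
finger_gap: 0.0497
```

Call:
{"op": "send_rows", "data": {"deltas": [[-0.2, -0.2, -0.5, 0, 5], [0, 0, -0.3, 0, 5], [0, 0, 0, 0, 5], [0, 0, 0, 0, 5]]}}

```text
time: 4.8
ee_pos: [0.4672, 0.2527, 0.0531]
orientation: [0.402, 0.915, 0.0, 0.0]
ft_force: [-0.3, 0.7, 0.2]
finger_gap: 0.05
```

Call:
{"op": "send_rows", "data": {"deltas": [[0, 0, 0, 0, 2], [0, 0, 0, 0, 0.8], [0, 0, 0, 0, 0.8], [0, 0, 0, 0, 0.8], [0, 0, 0, 0, 0.8]], "newtons": 12}}

```text
time: 5.22
ee_pos: [0.4668, 0.2526, 0.0525]
orientation: [0.402, 0.916, 0.0, 0.0]
ft_force: [-0.6, -1.4, -0.5]
finger_gap: 0.0204
```

Call:
{"op": "send_rows", "data": {"deltas": [[0, 0, 0, 0, 0.8], [0, 0, 0, 0, 0.8], [0, 0, 0, 0, 0.8]]}}

```text
time: 5.47
ee_pos: [0.4659, 0.2519, 0.0524]
orientation: [0.402, 0.916, -0.001, -0.0]
ft_force: [-3.1, -1.9, 3.8]
finger_gap: 0.0138
```

Call:
{"op": "send_rows", "data": {"deltas": [[0, 0, 0, -6, 0.8], [0, 0, 0, -6, 0.8], [0, 0, 0, -6, 0.8], [0, 0, 0, -6, 0.8], [0, 0, 0, -6, 0.8], [0, 0, 0, -6, 0.8], [0, 0, 0, -5, 0.8], [0, 0, 0, 0, 0.8]]}}

```text
time: 6.13
ee_pos: [0.4667, 0.2522, 0.0524]
orientation: [0.698, 0.716, -0.0, 0.0]
ft_force: [-2.0, -1.4, 1.5]
finger_gap: 0.0141
```

Call:
{"op": "send_rows", "data": {"deltas": [[0, 0, 0, 0, 0.8], [0, 0, 0, 0, 0.8]]}}

```text
time: 6.3
ee_pos: [0.4667, 0.2523, 0.0524]
orientation: [0.697, 0.717, -0.0, 0.0]
ft_force: [-1.4, -0.6, 1.0]
finger_gap: 0.0138
```

Call:
{"op": "send_rows", "data": {"deltas": [[0, 0, 0, 0, 5], [0, 0, 0, 0, 5], [0, 0, 0, 0, 5], [0, 0, 0, 0, 5], [0, 0, 1, 0, 5], [0, 0, 3, 0, 5], [0, 0, 4, 0, 5], [0, 0, 4, 0, 5]]}}

```text
time: 6.97
ee_pos: [0.4659, 0.2524, 0.174]
orientation: [0.697, 0.717, -0.001, -0.0]
ft_force: [0.4, -0.1, -0.1]
finger_gap: 0.05
```

Call:
{"op": "send_rows", "data": {"deltas": [[0, 0, 4, 0, 7], [0, 0, 4, 0, 7], [0, -2, 4, 4, 7], [1, -4, 0.5, 4, 7], [1, -4, 0, 4, 7], [0.5, -4, 0, 4, 7], [0.5, -4, 0, 4, 7], [0, -4, 0, 4, 7]]}}

```text
time: 7.63
ee_pos: [0.4972, 0.0321, 0.2957]
orientation: [0.532, 0.847, 0.001, 0.001]
ft_force: [0.6, -0.0, -0.3]
finger_gap: 0.07
```

```bash
python3 - <<'E'
from h import *
D={c:eyes.capture(c) for c in("top","side")}
s=ctrl.read_state();print(s["ee_pos"],yaw(),s["finger_gap"])
S={}
for c in D:
    im,d=D[c]; P=cloud(c,d); S[c]=im
    m=(np.hypot(P[...,0]-.467,P[...,1]-.25)<.03)&(P[...,2]>.052)&(P[...,2]<.08)&(d>0)
    q=P[m]; g=im[m].max(1); print(c,"bar",len(q),cv2.minAreaRect(q[:,:2].astype(np.float32)*1000) if len(q)>5 else 0)
    for t in("short_bird_centre","short_bird_beak","tall_bird_centre"):
        print(c,t,[(np.round(r["at"],4).tolist(),round(r["p"],2)) for r in eyes.spot_point(c,t) if r["at"][0]<.58])
    # dark brown wings
    m=(np.abs(P[...,0]-.49)<.06)&(np.abs(P[...,1]+.287)<.07)&(P[...,2]>.10)&(P[...,2]<.17)&(d>0)
    hsv=cv2.cvtColor(im,cv2.COLOR_BGR2HSV); w=m&(hsv[...,2]<125)&(hsv[...,1]>60)
    q=P[w]; print("wings",len(q),q.mean(0),q[:,2].max(),cv2.minAreaRect(q[:,:2].astype(np.float32)*1000))
f=lambda im,u,v,r:cv2.resize(im[v-r:v+r,u-r:u+r],(290,290),interpolation=cv2.INTER_CUBIC)
cv2.imwrite("pics/c2.png",np.hstack([f(S["top"],272,228,28),f(S["side"],331,303,35)]))
E
```

```text
[0.49664798 0.02534057 0.29503217] 24.965855676477748 0.07001077518939769
top bar 77 ((468.7489929199219, 251.79180908203125), (19.305681228637695, 41.77248764038086), 12.147818565368652)
top short_bird_centre [([0.4884, -0.2868, 0.1268], 0.97)]
top short_bird_beak [([0.4695, -0.2312, 0.1449], 0.89)]
top tall_bird_centre [([0.4735, -0.1481, 0.1605], 0.97)]
wings 202 [ 0.49632593 -0.29353309  0.14482325] 0.15166497803457824 ((495.89508056640625, -292.9587707519531), (33.26480484008789, 46.22901153564453), 25.054988861083984)
side bar 119 ((464.46771240234375, 252.22479248046875), (14.11440372467041, 44.72477722167969), 1.3071186542510986)
side short_bird_centre [([0.497, -0.286, 0.1298], 0.62)]
side short_bird_beak [([0.4668, -0.2346, 0.1445], 0.54)]
side tall_bird_centre [([0.4711, -0.1486, 0.1594], 0.78), ([0.4664, -0.2325, 0.1446], 0.65)]
wings 56 [ 0.48472391 -0.28466312  0.14134534] 0.1465595315315411 ((482.98529052734375, -280.638427734375), (24.53227424621582, 106.77581787109375), 17.897075653076172)
```

View pics/c2.png

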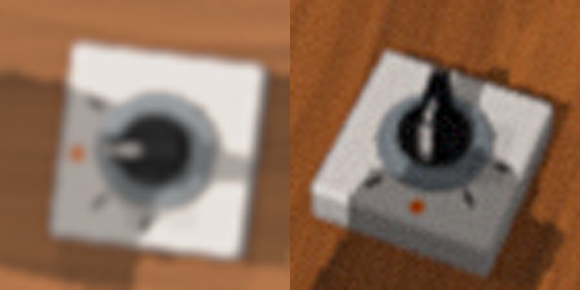

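The dial's white line now points at the orange dot in both views (crop position (78,153)). The bird measures at (0.494, -0.289) with its beak at 115°, so the jaw goes to 25°.

Call:
{"op": "send_rows", "data": {"deltas": [[0, -3.9, 0, 0, 7.5], [0, -3.9, 0, 0, 7.5], [0, -3.9, 0, 0, 7.5], [0, -3.9, 0, 0, 7.5], [0, -3.9, 0, 0, 7.5], [0, -3.9, 0, 0, 7.5], [-0.2, -3.9, 0, 0, 7.5], [0, -3.9, 0, 0, 7.5]]}}

```text
time: 8.7
ee_pos: [0.4951, -0.2783, 0.2949]
orientation: [0.532, 0.847, 0.0, -0.0]
ft_force: [0.7, -0.5, -0.1]
finger_gap: 0.075
```

Call:
{"op": "send_rows", "data": {"deltas": [[0, 0, -2, 0, 7.5], [0, 0, -2, 0, 7.5], [0, 0, -2, 0, 7.5], [0, 0, 0, 0, 7.5], [0, 0, 0, 0, 7.5]]}}

```text
time: 9.12
ee_pos: [0.495, -0.2765, 0.2343]
orientation: [0.532, 0.847, 0.0, -0.001]
ft_force: [1.1, 0.8, -0.0]
finger_gap: 0.0748
```

Call:
{"op": "send_rows", "data": {"deltas": [[-0.1, -1.2, 0, 0, 7.5], [0, 0, -2, 0, 7.5], [0, 0, -2, 0, 7.5], [0, 0, -2, 0, 7.5], [0, 0, 0, 0, 7.5], [0, 0, 0, 0, 7.5]]}}

```text
time: 9.62
ee_pos: [0.4941, -0.2906, 0.1754]
orientation: [0.533, 0.846, -0.0, 0.0]
ft_force: [-0.7, -0.2, 0.6]
finger_gap: 0.0749
```

Call:
{"op": "send_rows", "data": {"deltas": [[0, 0, -2, 0, 7.5], [0, 0, -2, 0, 7.5], [0, 0, -1.5, 0, 7.5], [0, 0, -0.7, 0, 7.5], [0, 0, 0, 0, 7.5], [0, 0, 0, 0, 7.5]]}}

```text
time: 10.12
ee_pos: [0.4948, -0.2906, 0.1141]
orientation: [0.533, 0.846, 0.0, 0.001]
ft_force: [-0.1, 0.1, -1.1]
finger_gap: 0.075
```

```bash
python3 - <<'E'
from h import *
D={c:eyes.capture(c)[0] for c in("top","side")}
s=ctrl.read_state();print(s["ee_pos"],yaw(),s["finger_gap"],s["ft_force"])
f=lambda im,u,v,r:cv2.resize(im[v-r:v+r,u-r:u+r],(380,380),interpolation=cv2.INTER_CUBIC)
cv2.imwrite("pics/c3.png",np.hstack([f(D["top"],455,215,50),f(D["side"],365,160,60)]))
E
```

```text
[ 0.49491219 -0.29059903  0.11430782] 25.563384546944558 0.07507540557706698 [-0.10057618  0.72245964  0.98304063]
```

View pics/c3.png

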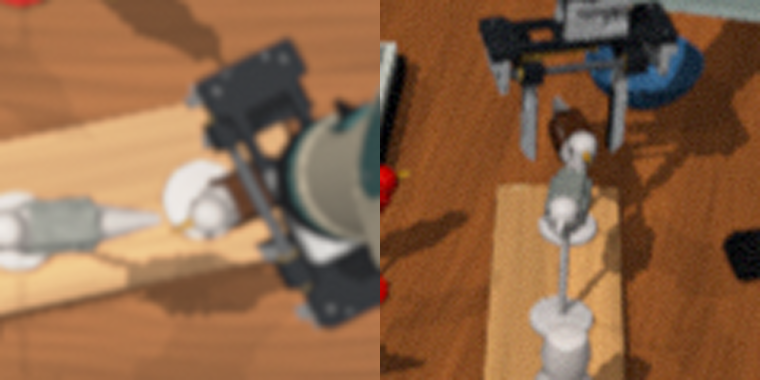

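The fingers straddle the wings evenly: in the side crop they are at (530,140) and (618,130) with the bird at (575,135). Both other ornaments are untouched. Closing now.

Call:
{"op": "send_rows", "data": {"deltas": [[0, 0, 0, 0, 5], [0, 0, 0, 0, 3], [0, 0, 0, 0, 3], [0, 0, 0, 0, 3], [0, 0, 0, 0, 3], [0, 0, 0, 0, 3], [0, 0, 0, 0, 3]], "newtons": 20}}

```text
time: 10.8
ee_pos: [0.4938, -0.2901, 0.1128]
orientation: [0.533, 0.846, -0.0, 0.0]
ft_force: [-0.1, -1.1, 0.9]
finger_gap: 0.0379
```

Call:
{"op": "send_rows", "data": {"deltas": [[0, 0, 0.4, 0, 3], [0, 0, 0.4, 0, 3], [0.3, -0.8, 0.3, 0, 3], [0.5, -1.2, 0, 0, 3], [0.7, -1.5, 0.3, 0, 3], [0.7, -1.5, 0.5, 0, 3], [0.7, -1.5, 1, 0, 3], [0.5, -1, 1, 0, 3]]}}

```text
time: 11.47
ee_pos: [0.5279, -0.3675, 0.1521]
orientation: [0.534, 0.846, -0.0, 0.0]
ft_force: [-0.8, -0.2, -1.3]
finger_gap: 0.0377
```

Call:
{"op": "send_rows", "data": {"deltas": [[0, 0, 1.5, 0, 3], [0, 0, 2.5, 0, 3], [0, 0, 3, 0, 3], [0, 0, 3, 0, 3], [0, 0, 3, 0, 3], [0, 0, 3, 0, 3], [0, 0, 2, 0, 3], [0, 1, 0.5, 0, 3]]}}

```text
time: 12.13
ee_pos: [0.5288, -0.3585, 0.341]
orientation: [0.535, 0.845, -0.001, 0.004]
ft_force: [0.6, -0.6, -0.4]
finger_gap: 0.0379
```

Call:
{"op": "send_rows", "data": {"deltas": [[0, 2, 0, 0, 3], [0, 3, 0, -2, 3], [0, 3, 0, -2, 3], [0, 3, 0, -2, 3], [0, 3, 0, -2, 3], [0, 3, 0, -2, 3], [0, 3, 0, -2, 3], [0, 3, 0, -2, 3]]}}

```text
time: 12.8
ee_pos: [0.5267, -0.1231, 0.3358]
orientation: [0.633, 0.774, -0.0, -0.001]
ft_force: [-0.4, 1.0, -1.0]
finger_gap: 0.0377
```

Call:
{"op": "send_rows", "data": {"deltas": [[0, 3, 0, -2, 3], [0, 3, 0, -2, 3], [0, 3, 0, -2, 3], [0, 3, 0, -2, 3], [0, 3, 0, -2, 3], [0, 3, 0, -2, 3], [0, 3, 0, -2, 3], [0, 3, 0, -2, 3]]}}

```text
time: 13.47
ee_pos: [0.5266, 0.1165, 0.3358]
orientation: [0.734, 0.679, -0.001, -0.001]
ft_force: [0.5, -0.7, -0.8]
finger_gap: 0.0379
```

Call:
{"op": "send_rows", "data": {"deltas": [[-1, 2.5, 0, -2, 3], [-1, 2.5, 0, -2, 3], [-1, 2.5, -1, -2, 3], [-1, 2.5, -1.5, -2, 3], [-1, 2, -2, 0, 3], [-1, 1.5, -2, 0, 3], [-0.5, 1, -2, 0, 3], [0, 0.5, -1.5, 0, 3]]}}

```text
time: 14.13
ee_pos: [0.4594, 0.2666, 0.2345]
orientation: [0.778, 0.628, -0.002, -0.001]
ft_force: [-0.8, 0.2, -0.8]
finger_gap: 0.0373
```

Call:
{"op": "send_rows", "data": {"deltas": [[0, 0, -0.7, 0, 3], [0, 0, 0, 0, 3], [0, 0, 0, 0, 3], [0, 0, 0, 0, 3]]}}

```text
time: 14.47
ee_pos: [0.4635, 0.2646, 0.2305]
orientation: [0.78, 0.626, 0.001, 0.0]
ft_force: [0.2, 0.4, -0.7]
finger_gap: 0.0384
```

```bash
python3 - <<'E'
from h import *
D={c:eyes.capture(c) for c in("top","side")}
s=ctrl.read_state();print(s["ee_pos"],yaw(),s["finger_gap"],s["ft_force"])
for c in D:
    im,d=D[c]; P=cloud(c,d)
    for t in("short_bird_centre","short_bird_beak","tall_bird_centre","totem_centre","lens"):
        print(c,t,[(np.round(r["at"],3).tolist(),round(r["p"],2)) for r in eyes.spot_point(c,t) if r["at"][0]<.6])
f=lambda im,u,v,r:cv2.resize(im[v-r:v+r,u-r:u+r],(380,380),interpolation=cv2.INTER_CUBIC)
cv2.imwrite("pics/c4.png",np.hstack([f(D["top"][0],250,218,90),f(D["side"][0],310,280,110)]))
E
```

```text
[0.46354199 0.26474791 0.23068235] -12.510076746098193 0.03812377258148916 [-0.11542113  0.07928855 -0.53464942]
top short_bird_centre [([0.46, 0.266, 0.245], 0.85)]
top short_bird_beak []
top tall_bird_centre [([0.471, -0.149, 0.159], 0.72)]
top totem_centre [([0.434, 0.022, 0.091], 0.57), ([0.46, 0.264, 0.247], 0.55)]
top lens [([0.503, 0.465, 0.241], 0.87)]
side short_bird_centre [([0.465, 0.265, 0.252], 0.74)]
side short_bird_beak [([0.478, 0.328, 0.263], 0.93)]
side tall_bird_centre [([0.478, -0.14, 0.001], 0.69), ([0.472, -0.15, 0.158], 0.67)]
side totem_centre [([0.44, 0.02, 0.089], 0.52)]
side lens [([0.505, 0.464, 0.243], 0.93)]
```

View pics/c4.png

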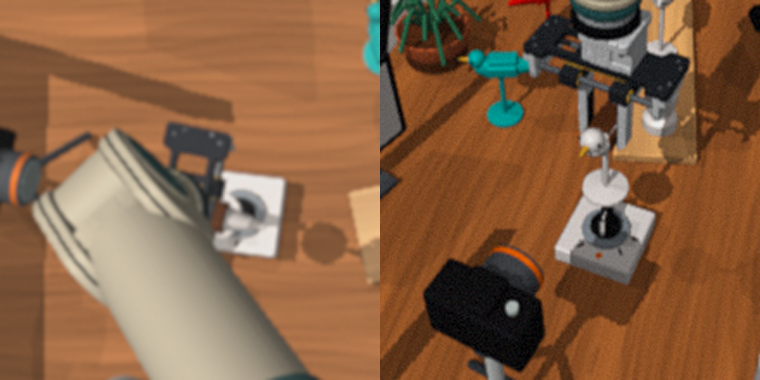

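The bird hangs upright in the side crop (around (600,140)), with its beak towards the lens at (515,265). The dial's line is still on the orange dot. I'll make one small correction.

Call:
{"op": "send_rows", "data": {"deltas": [[-0.1, 0.5, -0.4, 0, 3], [0, 0, -0.2, 0, 3], [0, 0, 0, 0, 3], [0, 0, 0, 0, 3], [0, 0, 0, 0, 3], [0, 0, 0, 0, 3], [0, 0, 0, 0, 3], [0, 0, 0, 0, 3]]}}

```text
time: 15.73
ee_pos: [0.4618, 0.2699, 0.2238]
orientation: [0.78, 0.626, 0.0, 0.0]
ft_force: [-0.3, -0.1, -1.2]
finger_gap: 0.0374
```

```bash
python3 - <<'E'
from h import *
im,d=eyes.capture("side")
for t in("short_bird_centre","short_bird_beak"): print(t,[(np.round(r["at"],3).tolist(),round(r["p"],2)) for r in eyes.spot_point("side",t) if r["at"][1]>.15])
s=ctrl.read_state();print(s["time"],s["ee_pos"],yaw(),s["finger_gap"],s["ft_force"],abs(s["joint_vel"]).max())
P=cloud("side",d); m=(np.hypot(P[...,0]-.467,P[...,1]-.25)<.03)&(P[...,2]>.052)&(P[...,2]<.08)&(d>0)
q=P[m]; print("bar",len(q),cv2.minAreaRect(q[:,:2].astype(np.float32)*1000) if len(q)>5 else 0)
E
```

```text
short_bird_centre [([0.463, 0.269, 0.243], 0.88)]
short_bird_beak [([0.475, 0.334, 0.256], 0.77)]
15.8833 [0.46179463 0.26995497 0.22380012] -12.44276196355946 0.03719741452443867 [-0.18235916  1.02776344 -0.51491396] 0.0024727459110185993
bar 70 ((464.3730773925781, 263.5829162597656), (14.14582633972168, 23.69017791748047), 2.264185667037964)
```

The bird's body is within about 4 mm of the view point, and its beak points at about 79° against the 78° needed. It is holding still, so I'm handing in.

```bash
python3 -c "
from workcell import ctrl
print(ctrl.sign_off())"
```

```text
the job is handed in; nothing more can be done
None
```

The job is handed in: the dial is on the orange dot, and the arm is holding the short bird still in front of the lens. The sign-off gave no verdict, so the results below are my own last checks.

- **Dial:** I turned it about 41° clockwise to the orange dot and let go. The white line pointed at the dot in both camera views afterwards. The last check showed the dial's bar still at that angle, though it was partly hidden by then.
- **Short bird:** I gripped it by the wings at 20 N, drew it clear of the tall bird's tail, and carried it over to the camera. Its body measured (0.463, 0.269, 0.243), about 4 mm from my estimate of the view point (0.461, 0.271, 0.240). The beak pointed at 79.5° against a lens axis of about 77.7°. The bird looked upright, and the arm was still with the fingers at 37 mm on the wings.
- **Tall bird and totem:** both measured where they started, to within a few millimetres, after the carry. I did not re-measure them after the last small correction.
- **Disagreements:** the two cameras differed by 2 to 9 mm on some points. In the last top view the beak was hidden, so the final beak direction comes from the side camera alone.

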